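Lay out the faceted stones by size on the grading tray

TASK

Lay the four faceted stones out by size for grading: one in the middle of each frosted disc on the black tray, the smallest on the disc next to the brass peg and each next one larger, so that the largest is farthest from the peg. Set each down gently, never dropping it, flat side down with its point up, and leave all four standing free.

Things in the scene. Friction and masses are not known exactly. Their poses are not given: they have to be found in the camera images.
- stone_a_center (a point): Loose round faceted honey-coloured stone, the smallest of the four: 26 mm wide, 22.8 mm tall, lying on the table (z = 0) on its flat facet, point up. Its widest part, an upright band to grip it by, is 5.6 to 11.6 mm above its underside; from there it narrows to the point above and to the flat, 15 mm wide, below. This point: on its axis, half-way up (11.4 mm); z along its point. Free space: 50 mm around its centre.
- stone_b_center (a point): Loose round faceted honey-coloured stone, the second smallest: 36 mm wide, 28.5 mm tall, lying on the table (z = 0) on its flat facet, point up. Its widest part, an upright band to grip it by, is 7.0 to 13.0 mm above its underside; from there it narrows to the point above and to the flat, 20 mm wide, below. This point: on its axis, half-way up (14.2 mm); z along its point. Free space: 50 mm around its centre.
- stone_c_center (a point): Loose round faceted honey-coloured stone, the second largest: 46 mm wide, 34.2 mm tall, lying on the table (z = 0) on its flat facet, point up. Its widest part, an upright band to grip it by, is 8.4 to 14.4 mm above its underside; from there it narrows to the point above and to the flat, 26 mm wide, below. This point: on its axis, half-way up (17.1 mm); z along its point. Free space: 50 mm around its centre.
- stone_d_center (a point): Loose round faceted honey-coloured stone, the largest: 56 mm wide, 39.9 mm tall, lying on the table (z = 0) on its flat facet, point up. Its widest part, an upright band to grip it by, is 9.8 to 15.8 mm above its underside; from there it narrows to the point above and to the flat, 31 mm wide, below. This point: on its axis, half-way up (19.9 mm); z along its point. Free space: 50 mm around its centre.
- disc_1_top (a point): One of four equal frosted white discs, 44 mm wide, fixed in a straight row 74 mm apart on the black tray (390 x 80 mm, 8 mm thick; discs 3 mm proud of it). Which numbered disc is where in the row changes: tell by the distance from the brass peg. This point: centre of its top face, 11 mm above the table; z up.
- disc_2_top (a point): One of four equal frosted white discs, 44 mm wide, fixed in a straight row 74 mm apart on the black tray (390 x 80 mm, 8 mm thick; discs 3 mm proud of it). Which numbered disc is where in the row changes: tell by the distance from the brass peg. This point: centre of its top face, 11 mm above the table; z up.
- disc_3_top (a point): One of four equal frosted white discs, 44 mm wide, fixed in a straight row 74 mm apart on the black tray (390 x 80 mm, 8 mm thick; discs 3 mm proud of it). Which numbered disc is where in the row changes: tell by the distance from the brass peg. This point: centre of its top face, 11 mm above the table; z up.
- disc_4_top (a point): One of four equal frosted white discs, 44 mm wide, fixed in a straight row 74 mm apart on the black tray (390 x 80 mm, 8 mm thick; discs 3 mm proud of it). Which numbered disc is where in the row changes: tell by the distance from the brass peg. This point: centre of its top face, 11 mm above the table; z up.
- peg_top (a point): Brass peg with a 20 mm wide head, fixed upright at one end or the other of the tray in line with the discs, its top 36 mm above the table; a low rubber strip (6 mm) is at the other end. The discs' centres are 64, 138, 212 and 286 mm from it. Other things near the stones are at most 45 mm tall. This point: centre of its top; z up.
There are look-alikes about, which are no part of the job. What is shaped like the part that bears stone_d_center but purple is not meant. What is shaped like the part that bears stone_c_center but green is not meant.

How it is judged:
By the outcome, as a careful person would: the job done as asked, in the order asked, and still so for the second after the job is handed in, with the robot touching nothing.
It also fails if it takes over 88 s, if anything falls off the work surface, if the arm or the gripper's body presses on something with over 40 N, if the wrist force passes 120 N, or if a joint passes its speed limit or range.

ROBOT

A 6-joint arm with a two-finger parallel gripper is mounted at the origin on the work surface. World frame = base frame: x ahead of the robot, y to its left, z up, the work surface at z = 0. Lengths are in m, angles in degrees, forces in N, time in s.
With the tool pointing down it reaches from about 0.35 to 0.925 m from the base axis. Payload 6.4 kg.
Tool frame: the origin (TCP) lies between the finger pads; the fingertips stand ctrl.finger_overhang ahead of it and the grasp point (between the pads) lies 2 mm behind it (ctrl.finger_overhang is the distance from the TCP to the fingertips, in m); z points along the fingers, y is the direction in which the jaws open and shut (so a half turn about z gives the same grasp; the last joint's range is limited). The gripper opens to 85 mm and grips with 20 to 120 N. Pads are 22 mm wide; open, the fingers measure 114 mm over their backs; the gripper's body (76 mm by 85 mm) begins 54 mm behind the grasp point. The pads swing forward as they close: fully open they stand 13 mm farther back than shut.
Start: joints at [-82.626, 14.043, 89.255, -0, 76.702, -9.975], TCP at [0.194, -0.62, 0.212] pointing down, gripper open.
Joint ranges: [-179.41, 179.41], [-58.25, 129.5], [7.25, 145.43], [-54.29, 234.29], [11.92, 165.04], [-157.13, 157.13]. Speed limits (degrees/s): [147.25, 147.25, 180, 180, 180, 180].

INTERFACE

Orientations are given as a 3x3 rotation matrix whose columns are the frame's x, y, z axes.
In Python, from workcell import ctrl, claw, planner, imaging, finish_job, readout gives the robot as it stands. Calls block until the motion is done:
- ctrl.goto(position, orientation): joint-space move of the TCP to a pose.
- ctrl.move_l(position, attitude=None, max_speed=0.15): straight line of the TCP; attitude=None keeps the orientation; max_speed is the mean speed in m/s.
- ctrl.movej(angles): joint-space move.
- claw.gripper_open() and claw.close(grip_force=None): open the fingers fully, or close them until they stop; grip_force is the grip in N (None keeps the last).
- ctrl.sleep(seconds).
- planner.ik(position, orientation): joint angles nearest the present ones, or None.
- imaging.camera(name): name is "scene" or "top" or "wrist"; returns (picture, depth): 384x512x3 uint8, red, green, blue; 384x512 float32, m along the optical axis (not along the pixel's ray), 0 where there is no reading.
- imaging.calibration(name): a dict with "vertical_fov" (degrees; the focal length in pixels is half the picture's height over the tangent of half this angle, whatever the lens; pixels are square), "cx", "cy" (the principal point, pixels), "world_from_camera" (4x4, takes a point from camera to world coordinates). Camera axes: x right, y up, looking along -z (the intrinsics and any distortion apply to the point x, -y, -z); pixel columns grow to the right and rows downward; lengths in m; the calibration is good to about 2 mm. A picture is of the moment at which its call begins: read the wrist's pose just before it. calibration takes no time and is no camera call; for the wrist camera it gives the pose at the moment of the call.
A pose or a line that the arm cannot do raises ctrl.MotionError and nothing moves.
- finish_job(): hands the job in, once; it reports no verdict.
Readings, each from a call of its own:
- readout.current_time_s(): time.
- readout.current_qpos(): joint angles.
- readout.current_qd(): joint speeds.
- readout.current_joint_efforts(): joint torques, N m.
- readout.current_tool_pos(): TCP position.
- readout.current_ee_rot(): TCP orientation.
- readout.current_wrist_force(): force on the tool from outside, world axes, zero at the start.
- readout.current_torque(): the same for the moment, N m.
- readout.current_opening(): finger opening in m.
Only numpy, scipy, OpenCV 4.12 (cv2) and the standard library are available. Lean on these libraries where they do the work, as an engineer would, in place of code of your own. Each camera call takes 0.05 s, during which the arm holds its last target. There are 200 camera calls.

## Working session

There is one attempt and no reset: what is moved stays moved. The work goes in short steps, each a Python script; the robot and the scene stay as the last script left them, time stands still between calls to the robot, and variables do not carry over. Pictures are saved under pics/ and viewed, about 12 in all and at most 16, crops included, and the job is handed in when it is done.

```bash
mkdir -p pics; ls; python3 - <<'E'
from workcell import ctrl, claw, planner, imaging, finish_job, readout
import cv2,numpy as np
np.set_printoptions(precision=4,suppress=True)
print(readout.current_time_s(),ctrl.finger_overhang,readout.current_opening())
for n in("scene","top","wrist"):
    c=imaging.calibration(n);print(n,c)
    p,d=imaging.camera(n);cv2.imwrite(f"pics/{n}0.png",p[:,:,::-1]);np.savez(f"{n}0.npz",p=p,d=d,**c)
    print((d>0).mean(), np.percentile(d[d>0],[1,50,99]) if (d>0).any() else 0)
E
```

```text
pics
0.0 0.017 0.08578385441924063
scene {'vertical_fov': 48.20542795806658, 'cx': 254.4883832085163, 'cy': 187.31610195879426, 'world_from_camera': array([[ 0.3478, -0.6717,  0.6541,  1.1813],
       [ 0.9376,  0.2474, -0.2445, -0.2261],
       [ 0.0024,  0.6983,  0.7158,  0.757 ],
       [ 0.    ,  0.    ,  0.    ,  1.    ]])}
0.996002197265625 [0.6922 1.0362 3.0127]
top {'vertical_fov': 55.66822744423128, 'cx': 260.42376128893005, 'cy': 192.9124803424458, 'world_from_camera': array([[ 0.004 ,  0.9843, -0.1767,  0.3807],
       [-0.9995, -0.0014, -0.03  , -0.013 ],
       [-0.0298,  0.1767,  0.9838,  0.8781],
       [ 0.    ,  0.    ,  0.    ,  1.    ]])}
0.9960072835286459 [0.4191 0.8848 1.6795]
wrist {'vertical_fov': 58.751609200527696, 'cx': 254.15695674656718, 'cy': 185.8612110392932, 'world_from_camera': array([[ 0.2982,  0.9202,  0.2536,  0.2582],
       [-0.9545,  0.2879,  0.078 , -0.5999],
       [-0.0013, -0.2653,  0.9642,  0.3726],
       [ 0.    ,  0.    ,  0.    ,  1.    ]])}
0.9959564208984375 [0.0621 0.3688 1.1997]
```

View pics/top0.png

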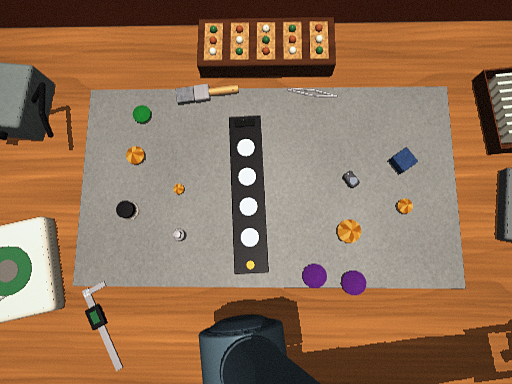

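View pics/scene0.png

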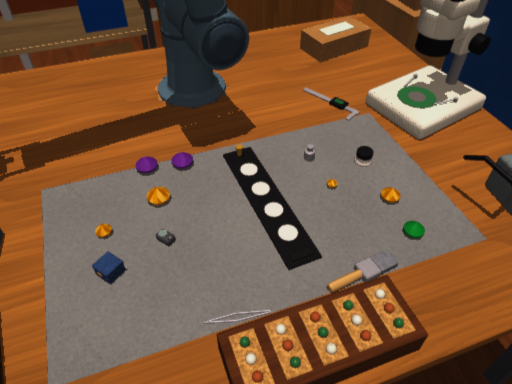

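Top view: the honey stones are at about (135,155), (179,188), (349,231) and (404,206). The discs are in a column at x≈247, with the peg at (250,265) on the robot side. The scene view agrees, and the purple and green look-alikes are clear in both. Next I locate everything by masks and rays.

```bash
cat > h.py <<'E'
import numpy as np,cv2
np.set_printoptions(precision=4,suppress=True)
RANGES={'honey':((11,130,90),(22,255,255)),'white':((0,0,190),(179,40,255)),'brass':((22,140,110),(32,255,255))}
def rays(c,uv):
    f=192/np.tan(np.radians(c['vertical_fov'])/2);T=np.asarray(c['world_from_camera'])
    uv=np.atleast_2d(uv)
    d=np.c_[(uv[:,0]-c['cx'])/f,-(uv[:,1]-c['cy'])/f,-np.ones(len(uv))]
    return T[:3,3],d@T[:3,:3].T
def onplane(c,uv,z):
    o,d=rays(c,uv);return o+d*((z-o[2])/d[:,2])[:,None]
def at_depth(c,uv,dep):
    o,d=rays(c,uv);return o+d*np.asarray(dep)[:,None]
def blobs(p,col,amin=25):
    m=cv2.inRange(cv2.cvtColor(p,cv2.COLOR_RGB2HSV),*map(np.array,RANGES[col]))
    m=cv2.morphologyEx(m,cv2.MORPH_CLOSE,np.ones((3,3),np.uint8))
    return [c[:,0,:].astype(float) for c in cv2.findContours(m,cv2.RETR_EXTERNAL,cv2.CHAIN_APPROX_NONE)[0] if cv2.contourArea(c)>amin]
def circ(c,k,z):
    """centre and diameter of the plane-z outline of contour k"""
    q=onplane(c,k,z)[:,:2]; (x,y),(a,b),_=cv2.fitEllipse((q*1000).astype(np.float32))
    return np.array([x,y])/1000,a/1000,b/1000
E
python3 - <<'E'
from h import *
for n in('top','scene'):
    D=dict(np.load(n+'0.npz'));p,d=D['p'],D['d']
    print(n)
    for col,z in(('honey',.011),('white',.011),('brass',.036)):
        for k in blobs(p,col):
            if len(k)<6: continue
            u=k.mean(0)
            q,a,b=circ(D,k,z)
            m=np.zeros(d.shape,np.uint8);cv2.drawContours(m,[k.astype(np.int32)],-1,1,-1)
            v,uu=np.nonzero(m*(d>0)); P=at_depth(D,np.c_[uu,v],d[v,uu])
            if abs(q[1])<.6 and .2<q[0]<.9: print(col,u,'xy',q,'ax',a,b,'z pct',np.percentile(P[:,2],[5,50,98]))
    # table height / disc height from depth
    o,r=rays(D,np.array([[300,200]]));print('table z',at_depth(D,[[300,200],[120,240]],[d[200,300],d[240,120]])[:,2])
E
```

```text
top
honey [255.5944 206.7238] xy [0.5896 0.0474] ax 0.9421646728515625 1.452621337890625 z pct [-0.0012  0.0015  0.0622]
white [ 92.1571 293.0286] xy [0.2962 0.3978] ax 0.04253767395019531 0.06015038299560547 z pct [0.0026 0.005  0.0082]
white [178.069  233.9655] xy [0.437  0.2098] ax 0.017844205856323243 0.02499437713623047 z pct [0.026  0.0409 0.0447]
white [249.44 236.98] xy [0.4303 0.0393] ax 0.04082746887207031 0.042629196166992185 z pct [0.0096 0.0119 0.0147]
white [ 26.239  269.6164] xy [0.3519 0.5768] ax 0.13933074951171875 0.25481007385253907 z pct [0.0477 0.0509 0.0541]
white [248.   206.06] xy [0.5043 0.0433] ax 0.040273681640625 0.04240921401977539 z pct [0.0092 0.0118 0.0148]
white [246.7143 176.2041] xy [0.5782 0.0473] ax 0.040919307708740235 0.041985466003417966 z pct [0.0091 0.012  0.0151]
white [245.4783 147.0652] xy [0.652  0.0511] ax 0.040969795227050784 0.04224814987182617 z pct [0.0088 0.0117 0.0148]
white [200.6042  91.7292] xy [0.8005 0.1679] ax 0.0362636833190918 0.040085464477539065 z pct [0.0187 0.0209 0.0238]
brass [250.1304 264.5652] xy [0.3668 0.0357] ax 
[... 1187 characters left out ...]
385] xy [0.5511 0.2118] ax 0.024178892135620116 0.029247652053833006 z pct [0.0045 0.0136 0.02  ]
honey [248.0938 180.0312] xy [0.3379 0.0702] ax 1.2261041259765626 1.447302734375 z pct [-0.0037 -0.0011  0.0583]
white [287.6596 232.1915] xy [0.6539 0.0492] ax 0.039209102630615236 0.04047111129760742 z pct [0.0077 0.0099 0.0125]
white [273.2791 208.9302] xy [0.5803 0.0456] ax 0.038476860046386716 0.04041936874389648 z pct [0.0078 0.0102 0.0131]
white [260.025 188.025] xy [0.5063 0.0409] ax 0.03923307418823242 0.03989968490600586 z pct [0.0076 0.0097 0.0128]
white [248.5 169. ] xy [0.4333 0.0372] ax 0.03862390899658203 0.039860511779785154 z pct [0.0079 0.01   0.0121]
table z [-0.002  -0.0018]
```

```bash
cat >> h.py <<'E'
RANGES['honey']=((8,170,110),(24,255,255))
def R(yaw):
    c,s=np.cos(np.radians(yaw)),np.sin(np.radians(yaw));return np.array([[c,s,0],[s,-c,0],[0,0,-1.]])
YAW=3.05
STONE={'b':(.507,-.331),'d':(.444,-.197),'a':(.551,.212),'c':(.634,.326)}
BAND={'a':.0086,'b':.010,'c':.0114,'d':.0128};W={'a':.026,'b':.036,'c':.046,'d':.056}
def shoot(imaging,name=None):
    c=imaging.calibration('wrist');p,d=imaging.camera('wrist')
    if name: np.savez(name+'.npz',p=p,d=d,**c);cv2.imwrite('pics/'+name+'.png',p[:,:,::-1])
    return c,p,d
def near(c,p,col,xy,z,w,tol=.04):
    """outline nearest xy whose size fits w"""
    out=[]
    for k in blobs(p,col,60):
        if len(k)<8 or k.min()<2 or k[:,0].max()>509 or k[:,1].max()>381: continue
        q,a,b=circ(c,k,z)
        if abs((a+b)/2-w)<.007 and np.hypot(*(q-xy))<tol: out.append((np.hypot(*(q-xy)),q,a,b,k))
    return min(out,key=lambda o:o[0]) if out else None
def triang(c1,u1,c2,u2):
    A=np.zeros((3,3));y=np.zeros(3)
    for c,u in((c1,u1),(c2,u2)):
        o,d=rays(c,u);d=d[0]/np.linalg.norm(d);M=np.eye(3)-np.outer(d,d);A+=M;y+=M@o
    return np.linalg.solve(A,y)
def ecen(k): return np.array(cv2.fitEllipse(k.astype(np.float32))[0])
E
python3 - <<'E'
from h import *
from workcell import ctrl, planner, imaging, readout
print(readout.current_ee_rot())
for s,(x,y) in STONE.items():
  for yw in(YAW,YAW+180):
    q=planner.ik([x,y,.02],R(yw));print(s,yw,q)
for s,(x,y) in STONE.items():
    V=[]
    for i,(dx,yw) in enumerate(((-.04,YAW),(.04,YAW))+(((0.,YAW+180),) if s=='d' else ())):
        try: ctrl.goto([x+dx,y,.16],R(yw))
        except ctrl.MotionError as e: print('err',e);continue
        c,p,d=shoot(imaging,f'w_{s}{i}');n=near(c,p,'honey',(x,y),BAND[s],W[s])
        print(s,i,readout.current_time_s(),n and n[1:4]); V.append((c,n))
    if V[0][1] and V[1][1]: print(' tri',triang(V[0][0],ecen(V[0][1][4]),V[1][0],ecen(V[1][1][4])))
E
```

```text
[[ 0.9545  0.2982 -0.0002]
 [ 0.2982 -0.9545  0.0015]
 [ 0.0002 -0.0014 -1.    ]]
b 3.05 [-43.8564  22.0047 101.518   -0.      56.4772  43.0936]
b 183.05 [ -43.8564   22.0047  101.518    -0.       56.4772 -136.9064]
d 3.05 [-37.3302   8.0323 119.0506  -0.      52.9171  49.6198]
d 183.05 [ -37.3302    8.0323  119.0506   -0.       52.9171 -130.3802]
a 3.05 [ 10.0493  20.3122 103.7992  -0.      55.8887  96.9993]
a 183.05 [ 10.0493  20.3122 103.7992  -0.      55.8887 -83.0007]
c 3.05 [ 18.1244  33.989   84.3386  -0.      61.6724 105.0744]
c 183.05 [ 18.1244  33.989   84.3386  -0.      61.6724 -74.9256]
b 0 1.6917 None
b 1 2.1583 None
d 0 3.0083 None
d 1 3.475 None
d 2 6.2167 None
a 0 9.5833 None
a 1 10.05 None
c 0 10.6333 None
c 1 11.1 None
```

```bash
python3 - <<'E'
from h import *
im=np.vstack([np.hstack([cv2.resize(cv2.imread(f'pics/w_{n}.png'),(380,285)) for n in r]) for r in(('b0','d0'),('d2','a1'))])
cv2.imwrite('pics/m1.png',im)
for n in('b0','d0','d2','a1'):
    D=dict(np.load(f'w_{n}.npz'));
    for k in blobs(D['p'],'honey',60):print(n,k.mean(0),circ(D,k,.011) if len(k)>6 else 0, k.min(0),k.max(0))
E
```

```text
b0 [ 87.1961 176.1961] (array([ 0.4497, -0.1759]), 0.0073324208259582515, 0.021489154815673827) [ 81. 165.] [ 93. 188.]
b0 [256.5217 117.0109] (array([ 0.5141, -0.3313]), 0.01376801586151123, 0.02739768981933594) [238. 108.] [273. 124.]
d0 [256.0976 136.5854] (array([ 0.433 , -0.1982]), 0.007632673263549805, 0.015278346061706543) [251. 127.] [262. 145.]
d0 [271.4559 119.5441] (array([ 0.4488, -0.2122]), 0.011008132934570312, 0.027256988525390626) [256. 108.] [284. 128.]
d0 [240.5    112.4516] (array([ 0.4536, -0.1835]), 0.009776055335998535, 0.022284868240356446) [230. 102.] [252. 123.]
d0 [416.2708  71.1458] (array([ 0.4965, -0.3339]), 0.007002154350280762, 0.017733062744140625) [410.  60.] [423.  80.]
d0 [418.5699  49.2581] (array([ 0.5155, -0.3327]), 0.010871654510498046, 0.028151025772094728) [399.  41.] [434.  56.]
d2 [109.5652 214.6957] (array([ 0.4985, -0.3337]), 0.006864340305328369, 0.022264936447143554) [107. 206.] [114. 226.]
a1 [132.3407 122.1111] (array([0.6259, 0.3208]), 0.02101052474975586, 0.035400054931640626) [120. 107.] [153. 139.]
a1 [111.6458 104.5   ] (array([0.6418, 0.3409]), 0.009528390884399414, 0.015549959182739258) [104.  95.] [118. 114.]
a1 [134.4884  93.5814] (array([0.6516, 0.3204]), 0.00801067066192627, 0.014930990219116211) [127.  88.] [144.  99.]
```

View pics/m1.png

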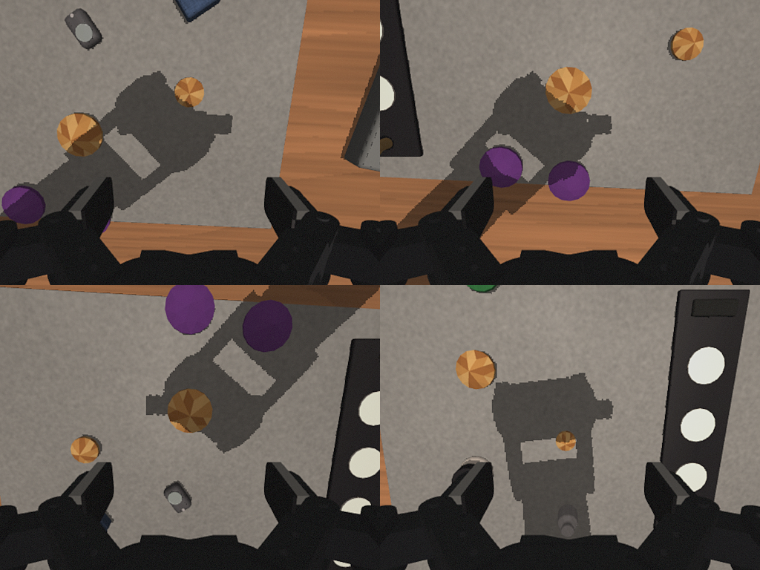

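The wrist montage shows each stone clearly on grey mat, some of them shaded by the gripper. My mask was too tight for the facets, so I'll relax it and reuse the saved pictures, adding the discs.

```bash
cat >> h.py <<'E'
RANGES['honey']=((5,100,35),(25,255,255))
RANGES['white']=((15,0,130),(90,45,255))
E
python3 - <<'E'
from h import *
L=lambda n:dict(np.load(f'w_{n}.npz'))
for s,xy in STONE.items():
    V=[]
    for n in (f'{s}0',f'{s}1')+(('d2',) if s=='d' else ()):
        D=L(n);r=near(D,D['p'],'honey',xy,BAND[s],W[s]);print(n,r and r[1:4]);V.append((D,r))
        if r:
            m=np.zeros((384,512),np.uint8);cv2.drawContours(m,[r[4].astype(np.int32)],-1,1,-1);v,u=np.nonzero(m*(D['d']>0))
            P=at_depth(D,np.c_[u,v],D['d'][v,u]);print('   apex z',np.percentile(P[:,2],99.5))
    if V[0][1] and V[1][1]: print(' tri',triang(V[0][0],ecen(V[0][1][4]),V[1][0],ecen(V[1][1][4])))
DX=[(.431+.074*i,.038+.004*i) for i in range(4)]
for i,xy in enumerate(DX):
    S=[]
    for n in('d0','d1','d2','a0','a1','c0','c1'):
        D=L(n);r=near(D,D['p'],'white',xy,.011,.044)
        if r: print('disc',i,n,r[1:4]);S.append((D,ecen(r[4])))
    if len(S)>1: print('  tri',triang(*S[0],*S[-1]))
T=dict(np.load('top0.npz'))
for s,xy in STONE.items():
    r=near(T,T['p'],'honey',xy,BAND[s],W[s]);print('top',s,r and r[1:4])
for n in('d0','a0'):
    D=L(n);d=D['d'];v,u=np.mgrid[20:200:10,100:400:10];v,u=v.ravel(),u.ravel();P=at_depth(D,np.c_[u,v],d[v,u]);print('mat z median',np.median(P[:,2]))
E
```

```text
b0 (array([ 0.5061, -0.3303]), 0.035142662048339844, 0.03521640777587891)
   apex z 0.02718548502257218
b1 (array([ 0.5062, -0.3303]), 0.034876922607421874, 0.03665131378173828)
   apex z 0.02736997229971234
 tri [ 0.5064 -0.3303  0.0096]
d0 (array([ 0.4461, -0.1956]), 0.054789348602294924, 0.05508946990966797)
   apex z 0.03819212893154977
d1 (array([ 0.446 , -0.1956]), 0.054764923095703126, 0.05628200531005859)
   apex z 0.03816846058513675
d2 (array([ 0.4464, -0.1955]), 0.05492819595336914, 0.05535800552368164)
   apex z 0.038173744606720475
 tri [ 0.4468 -0.1956  0.0132]
a0 (array([0.5485, 0.2138]), 0.025096162796020508, 0.025188436508178712)
   apex z 0.021948527177378926
a1 (array([0.5486, 0.2138]), 0.02517120170593262, 0.026691089630126952)
   apex z 0.022137027062302493
 tri [0.5486 0.2138 0.0084]
c0 (array([0.6337, 0.3257]), 0.04486305618286133, 0.045033016204833985)
   apex z 0.032722801691909546
c1 (array([0.6337, 0.3257]), 0.04487519454956055, 0.04651787567138672)
   apex z 0.032645698484348944
 tri [0.6342 0.3257 0.0116]
disc 0 a0 (array([0.4323, 0.0379]), 0.03965044021606445, 0.04421639633178711)
disc 1 a0 (array([0.5053, 0.0428]), 0.04284926223754883, 0.043249027252197265)
disc 1 a1 (array([0.5084, 0.0399]), 0.03278955841064453, 0.04549481201171875)
  tri [ 0.5024  0.0338 -0.0025]
disc 2 a0 (array([0.5791, 0.0468]), 0.04294798278808594, 0.04312860488891602)
disc 2 a1 (array([0.5792, 0.0467]), 0.04287939834594726, 0.04317749786376953)
  tri [0.5795 0.0465 0.0105]
disc 3 a1 (array([0.653 , 0.0507]), 0.042801342010498046, 0.04317327117919922)
top b None
top d None
top a None
top c None
mat z median 0.00019645206857116237
mat z median 0.00017566356810069794
```

Two-view heights match the text: bands at 8.4, 9.6, 11.6 and 13.2 mm, disc top at 10.5 mm. The half-turn view agrees to 0.3 mm. I'll start with stone a.

```bash
cat > job.py <<'E'
from h import *
from workcell import ctrl, claw, planner, imaging, readout
XY={'a':(.5486,.2138),'b':(.5063,-.3303),'c':(.6339,.3257),'d':(.4464,-.1955)}
DISC={s:(.4315+.0738*i,.0388+.00397*i) for i,s in enumerate('abcd')}
YAW=3.07
def clock(t): print(t,'t=%.2f'%readout.current_time_s(),'open %.4f'%readout.current_opening(),'F',np.asarray(readout.current_wrist_force()))
def pick(s,xy=None):
    xy=xy or XY[s];z=max(.0195,BAND[s]+.007)
    ctrl.goto([*xy,.12],R(YAW));ctrl.move_l([*xy,.05],max_speed=.15);ctrl.move_l([*xy,z],max_speed=.06)
    claw.close(30);clock('closed '+s)
    ctrl.move_l([*xy,z+.02],max_speed=.05);ctrl.move_l([*xy,.14],max_speed=.2);clock('lifted '+s)
    return z
def place(s,z):
    x,y=DISC[s];ctrl.goto([x,y,.14],R(YAW))
    ctrl.move_l([x,y,z+.030],max_speed=.15);ctrl.move_l([x,y,z+.0125],max_speed=.03);ctrl.sleep(.1)
    f0=np.asarray(readout.current_wrist_force())[2];h=z+.0125
    while h>z+.0095:
        h-=.0004;ctrl.move_l([x,y,h],max_speed=.01);f=readout.current_wrist_force()[2]-f0
        if f>2: break
    print('touch at dz %.4f'%(h-z),'F %.1f'%f)
    claw.gripper_open();ctrl.sleep(.2);ctrl.move_l([x,y,h+.05],max_speed=.08);clock('placed '+s)
def check(s):
    x,y=DISC[s];ctrl.goto([x-.05,y,.16],R(YAW));c,p,d=shoot(imaging,f'p_{s}')
    r=near(c,p,'honey',(x,y),BAND[s]+.011,W[s]);print('check',s,r and (r[1]-DISC[s],r[2:4]))
E
python3 - <<'E'
from job import *
z=pick('a')
shoot(imaging,'held_a')
if readout.current_opening()>.015: place('a',z);check('a')
E
```

```text
closed a t=13.87 open -0.0001 F [-0.0412 -0.292  -0.3429]
lifted a t=15.07 open -0.0001 F [-0.1921 -0.1556 -0.6057]
```

```bash
python3 - <<'E'
from job import *
claw.gripper_open()
ctrl.goto([.5086,.2138,.16],R(YAW));c,p,d=shoot(imaging,'re_a')
r=near(c,p,'honey',XY['a'],BAND['a'],W['a'],.1);print(r and r[1:4]);clock('')
E
```

```text
(array([0.5485, 0.2138]), 0.025011470794677734, 0.02534984588623047)
 t=16.25 open 0.0858 F [ 0.5672  0.5242 -0.0963]
```

View pics/held_a.png

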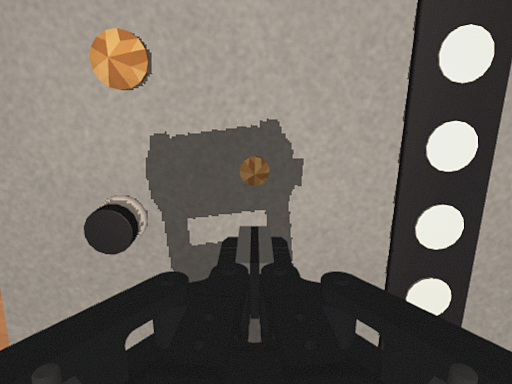

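View pics/re_a.png

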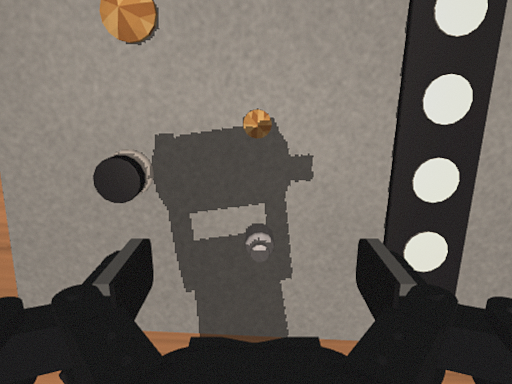

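The stone is unmoved, so the jaws closed without touching it. I'll compare the fingertip's measured position in the depth image with the nominal TCP.

```bash
python3 - <<'E'
from h import *
D=dict(np.load('w_a1.npz')); D=dict(np.load('held_a.npz'));d=D['d']
print(D['world_from_camera'])
T=np.linalg.inv(D['world_from_camera']);f=192/np.tan(np.radians(D['vertical_fov'])/2)
for z in(.123,.14,.16):
    q=T@[.5486,.2138,z,1];print('proj',z,D['cx']-f*q[0]/q[2],D['cy']+f*q[1]/q[2])
for uv in((255,228),(250,229),(260,229),(255,232),(255,240),(245,235),(265,235),(255,250),(255,262),(255,320)):print(uv,d[uv[1],uv[0]],at_depth(D,[uv],[d[uv[1],uv[0]]]))
from workcell import readout
print(readout.current_tool_pos(),readout.current_ee_rot())
D=dict(np.load('re_a.npz'));d=D['d']
for uv in((135,245),(148,242),(145,285),(375,245),(362,242)):print(uv,at_depth(D,[uv],[d[uv[1],uv[0]]]))
E
```

```text
[[ 0.0536  0.9622  0.267   0.6154]
 [-0.9986  0.0514  0.0152  0.2176]
 [ 0.0009 -0.2674  0.9636  0.3001]
 [ 0.      0.      0.      1.    ]]
proj 0.123 254.25520189178616 216.76344261840637
proj 0.14 254.2933143830404 228.71319182262985
proj 0.16 254.34861095368697 246.0508186566292
(255, 228) 0.14556864 [[0.5592 0.2141 0.1646]]
(250, 229) 0.14492464 [[0.5589 0.2162 0.1653]]
(260, 229) 0.14472774 [[0.5592 0.212  0.1655]]
(255, 232) 0.14192551 [[0.559  0.2141 0.1685]]
(255, 240) 0.1334634 [[0.5594 0.2141 0.1771]]
(245, 235) 0.13869019 [[0.5589 0.2182 0.1718]]
(265, 235) 0.13844948 [[0.5594 0.2101 0.172 ]]
(255, 250) 0.12510517 [[0.5593 0.2142 0.1858]]
(255, 262) 0.1165795 [[0.5592 0.2142 0.1947]]
(255, 320) 0.34905088 [[0.3901 0.2044 0.0004]]
[0.5088 0.2139 0.1604] [[ 0.9986  0.0537  0.0012]
 [ 0.0537 -0.9986  0.0001]
 [ 0.0012 -0.0001 -1.    ]]
(135, 245) [[0.5172 0.2601 0.2032]]
(148, 242) [[0.5152 0.2574 0.1959]]
(145, 285) [[0.5012 0.2563 0.2048]]
(375, 245) [[0.5226 0.1694 0.2043]]
(362, 242) [[0.5203 0.1717 0.1968]]
```

The wrist depth shows the shut fingertips at z≈0.165 with the TCP at 0.140. The tips therefore sit about 25 mm behind the reported TCP, not 17 mm ahead. The same depth image reads the mat correctly at 0 and the 85 mm opening correctly, and the jaws passed above a 23 mm stone. I'll use this measured tip offset and descend in force-guarded steps.

```bash
python3 - <<'E'
s=open('job.py').read()
s=s.replace("z=max(.0195,BAND[s]+.007)","z=max(.0195,BAND[s]+.007)-.0416  # tips measured 24.6 mm behind TCP when shut")
s=s.replace("ctrl.goto([*xy,.12],R(YAW));ctrl.move_l([*xy,.05],max_speed=.15);ctrl.move_l([*xy,z],max_speed=.06)",
"""ctrl.goto([*xy,.07],R(YAW));ctrl.move_l([*xy,.02],max_speed=.15);f0=np.asarray(readout.current_wrist_force())
    for h in np.linspace(.02,z,n+1)[1:]:
        ctrl.move_l([*xy,h],max_speed=.08);f=np.linalg.norm(np.asarray(readout.current_wrist_force())-f0)
        if f>6: raise SystemExit('contact at %.4f F %.1f'%(h,f))""").replace("def pick(s,xy=None)","def pick(s,xy=None,n=3)")
s=s.replace("[*xy,.14],max_speed=.2","[*xy,.07],max_speed=.2").replace("ctrl.goto([x,y,.14]","ctrl.goto([x,y,.07]").replace("z+.030],max_speed=.15","z+.030],max_speed=.2")
open('job.py','w').write(s)
E
python3 - <<'E'
from job import *
z=pick('a',n=7)
shoot(imaging,'held_a2')
E
```

```text
closed a t=19.55 open 0.0241 F [-0.9695 -0.5067 12.0301]
lifted a t=20.61 open 0.0240 F [-0.3292 -0.5021 -1.6161]
```

View pics/held_a2.png

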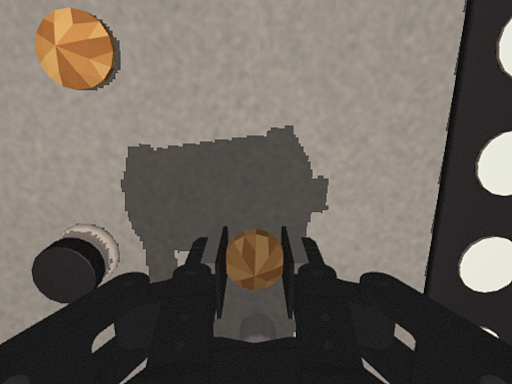

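```bash
python3 - <<'E'
from h import *
from workcell import imaging
p,d=imaging.camera('scene');np.savez('scene1.npz',p=p,d=d,**imaging.calibration('scene'))
cv2.imwrite('pics/scene1.png',cv2.resize(p[60:220,260:460,::-1],(800,640))[:600])
D=dict(np.load('held_a2.npz'));
for k in blobs(D['p'],'honey',30):
    m=np.zeros((384,512),np.uint8);cv2.drawContours(m,[k.astype(np.int32)],-1,1,-1);v,u=np.nonzero(m*(D['d']>0))
    P=at_depth(D,np.c_[u,v],D['d'][v,u]);i=P[:,2].argmax();print(k.mean(0),P.min(0),P.max(0),'top',P[i])
u=255
for v in range(225,262,3):print(v,at_depth(D,[[235,v],[275,v]],[D['d'][v,235],D['d'][v,275]]).ravel())
E
```

```text
[254.1695 259.0678] [ 0.4698  0.1942 -0.0009] [0.5594 0.2292 0.1116] top [0.547  0.2139 0.1116]
[75.0819 48.5517] [ 0.611   0.3021 -0.0009] [0.6569 0.3567 0.0341] top [0.634  0.3245 0.0341]
225 [0.5219 0.2263 0.0003 0.5236 0.1974 0.0006]
228 [ 0.5192  0.2263 -0.0006  0.5212  0.1973  0.0005]
231 [ 0.517   0.2262 -0.0003  0.5187  0.1971  0.0002]
234 [ 0.5149  0.2261  0.0004  0.5163  0.1969 -0.0001]
237 [0.5554 0.2225 0.0962 0.5559 0.2054 0.0954]
240 [0.5554 0.2223 0.0993 0.5565 0.2057 0.0997]
243 [0.5543 0.2223 0.0998 0.556  0.2057 0.1015]
246 [0.5538 0.2221 0.1017 0.5543 0.2056 0.1008]
249 [0.5526 0.2221 0.1019 0.554  0.2057 0.103 ]
252 [0.5511 0.222  0.1017 0.5523 0.2055 0.1024]
255 [0.5504 0.2219 0.1029 0.5514 0.2055 0.1033]
258 [0.5491 0.2219 0.1031 0.5502 0.2054 0.1035]
261 [0.5481 0.2218 0.1038 0.5496 0.2055 0.1049]
```

View pics/scene1.png

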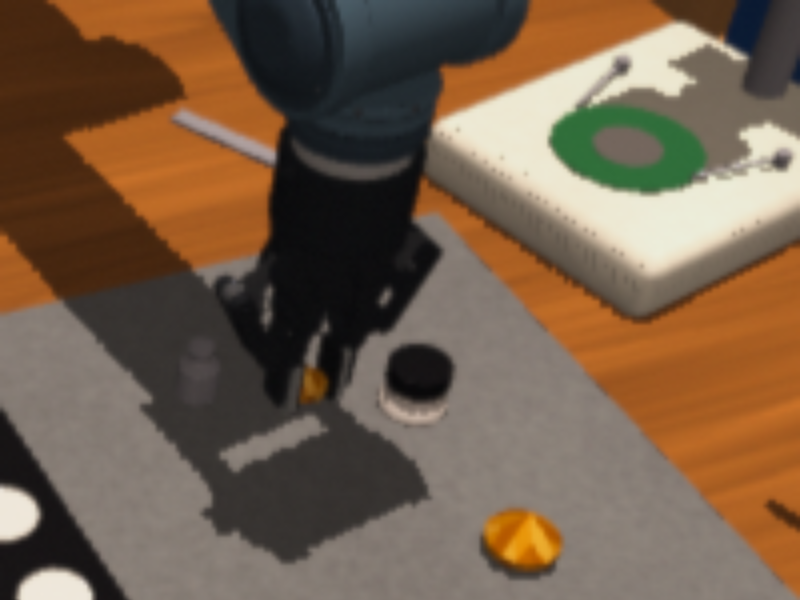

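Stone a is held upright between the pads at (255,260), with its apex about 2 mm lower than nominal. I'll start the guarded touch a bit higher.

```bash
sed -i 's/max(.0195,BAND/max(.021,BAND/; s/z+.0125\]/z+.015]/; s/h=z+.0125/h=z+.015/; s/z+.030\],/z+.032],/; s/\.0004;ctrl/.0006;ctrl/' job.py
python3 - <<'E'
from job import *
place('a',-.0221);check('a')
E
```

```text
touch at dz 0.0138 F 2.8
placed a t=24.93 open 0.0853 F [-0.059  -0.2611  0.4961]
check a (array([-0.0023,  0.0002]), (0.024447551727294924, 0.024768033981323243))
```

```bash
python3 - <<'E'
from job import *
D=dict(np.load('p_a.npz'));r=near(D,D['p'],'honey',DISC['a'],.0196,.026)
k=r[4];m=np.zeros((384,512),np.uint8);cv2.drawContours(m,[k.astype(np.int32)],-1,1,-1);v,u=np.nonzero(m*(D['d']>0))
P=at_depth(D,np.c_[u,v],D['d'][v,u]);i=P[:,2].argmax();print('top',P[i]-[*DISC['a'],0],P.min(0)-[*DISC['a'],0],ecen(k))
for i,w in enumerate(blobs(D['p'],'white')):
    q=circ(D,w,.011);print(q) if len(w)>8 else 0
print([DISC[s] for s in 'abcd'])
x,y=ecen(k).astype(int);cv2.imwrite('pics/p_a_crop.png',cv2.resize(D['p'][max(0,y-60):y+60,x-80:x+80,::-1],(640,480)))
E
```

```text
top [-0.0002 -0.0012  0.0336] [-0.0146 -0.0119  0.0097] [257.0861 115.2223]
(array([0.3315, 0.0896]), 0.024776168823242187, 0.0905134506225586)
(array([0.4138, 0.047 ]), 0.004880373477935791, 0.011305496215820313)
(array([ 0.4245, -0.0872]), 0.22494482421875, 0.2337042999267578)
(array([0.514 , 0.0534]), 0.013662798881530762, 0.02137417221069336)
(array([0.4247, 0.185 ]), 0.1774246826171875, 0.2463134002685547)
[(0.4315, 0.0388), (0.5053, 0.04277), (0.5791, 0.046740000000000004), (0.6529, 0.05071)]
```

View pics/p_a_crop.png

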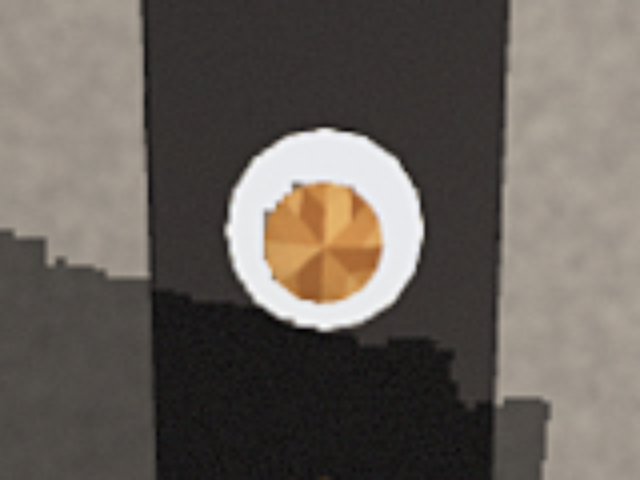

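Stone a stands upright, about 2.3 mm off the disc centre along the row. That is acceptable and I can mend it later if time allows. Next is b.

```bash
cat >> job.py <<'E'
def heldinfo(s,z):
    """apex of the held stone relative to nominal"""
    c,p,d=shoot(imaging,'held_'+s);t=np.asarray(readout.current_tool_pos())
    r=[k for k in blobs(p,'honey',60) if np.hypot(*(ecen(k)-[255,258]))<45]
    if not r: return print('held not seen')
    m=np.zeros(d.shape,np.uint8);cv2.drawContours(m,[r[0].astype(np.int32)],-1,1,-1);v,u=np.nonzero(m*(d>0))
    P=at_depth(c,np.c_[u,v],d[v,u]);i=P[:,2].argmax();print('held apex - tcp',P[i]-t,'nominal z',dict(a=.0228,b=.0285,c=.0342,d=.0399)[s]-z)
E
python3 - <<'E'
from job import *
z=pick('b');heldinfo('b',z)
if readout.current_opening()>.025: place('b',z);check('b')
E
```

```text
closed b t=29.00 open 0.0344 F [0.506  0.3789 3.648 ]
lifted b t=30.05 open 0.0339 F [-0.5558 -0.1222 -1.3051]
held apex - tcp [ 0.0014 -0.0007  0.0502] nominal z 0.0491
touch at dz 0.0114 F 3.8
placed b t=35.78 open 0.0855 F [-0.2866 -0.0331  0.533 ]
check b (array([-0.0002,  0.0003]), (0.03442330932617187, 0.034594573974609376))
```

Stone b is within 0.4 mm of centre. Next are c and d.

```bash
python3 - <<'E'
from job import *
for s in 'cd':
    z=pick(s);heldinfo(s,z)
    if readout.current_opening()<W[s]-.008: raise SystemExit('bad grip')
    place(s,z);check(s)
c=imaging.calibration('wrist');D=dict(np.load('p_d.npz'))
p,d=imaging.camera('scene');cv2.imwrite('pics/scene2.png',cv2.resize(p[100:280,160:400,::-1],(800,600)))
E
```

```text
closed c t=39.62 open 0.0441 F [-1.3598 -0.6406  4.051 ]
lifted c t=40.67 open 0.0446 F [ 0.1362  1.2299 -2.1436]
held apex - tcp [ 0.0011 -0.0001  0.0556] nominal z 0.0548
touch at dz 0.0114 F 2.9
placed c t=46.05 open 0.0851 F [ 0.4551  0.107  -0.1553]
check c (array([-0.0004,  0.0001]), (0.045871299743652345, 0.04608221054077148))
closed d t=49.58 open 0.0542 F [-2.82    1.2584  6.1393]
lifted d t=50.63 open 0.0543 F [ 0.1638 -0.1953 -2.034 ]
held apex - tcp [ 0.0017 -0.0002  0.0607] nominal z 0.0605
touch at dz 0.0114 F 4.6
placed d t=56.06 open 0.0854 F [ 0.1617 -0.3905  0.0216]
check d (array([-0.0005,  0.0001]), (0.05572471237182617, 0.05591001892089844))
```

View pics/scene2.png

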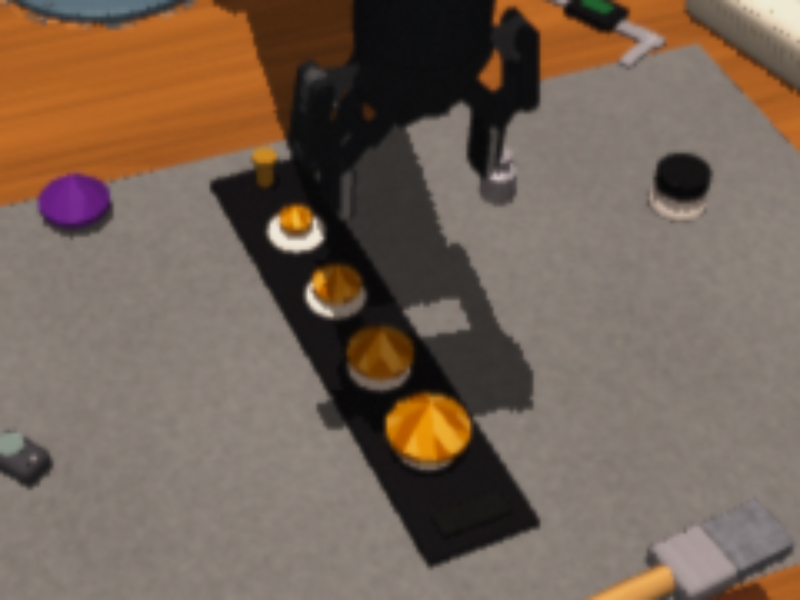

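All four stand in order by size: a nearest the peg, then b, c and d. I'll re-measure all four from a fresh pose and decide whether to mend a.

```bash
python3 - <<'E'
from job import *
for i,(x,yo) in enumerate(((.40,.0388),(.50,.0388))):
    ctrl.goto([x,yo,.16],R(YAW));c,p,d=shoot(imaging,f'f{i}')
    for s in 'abcd':
        r=near(c,p,'honey',DISC[s],BAND[s]+.011,W[s]);print(i,s,r and (r[1]-DISC[s],r[2:4]))
clock('')
E
```

```text
0 a (array([-0.0023, -0.    ]), (0.024531911849975586, 0.025128133773803712))
0 b (array([0.0001, 0.0002]), (0.034552608489990234, 0.035003772735595705))
0 c None
0 d None
1 a (array([-0.0023,  0.    ]), (0.024844303131103515, 0.026799598693847657))
1 b (array([-0.0004,  0.0001]), (0.034452526092529294, 0.03590027618408203))
1 c (array([-0.0001,  0.0002]), (0.04586235809326172, 0.04610765838623047))
1 d None
 t=58.15 open 0.0853 F [ 0.1736  0.4425 -0.4488]
```

Stones b, c and d are within 0.6 mm of centre. Stone a is 2.3 mm off on a 44 mm disc, still well in the middle and upright. Regrasping the smallest stone risks more than it gains, so I'm handing in.

```bash
python3 - <<'E'
from workcell import ctrl, finish_job, readout
ctrl.move_l([.50,.0388,.25],max_speed=.15);ctrl.sleep(.3);print(readout.current_time_s());finish_job()
E
```

```text
59.2
the job is handed in; nothing more can be done
```

All four stones are on the discs in order of size, smallest (a) next to the brass peg and largest (d) farthest from it, and I handed the job in at 59.2 s. Each was lowered until light contact (3–5 N) before release. They stand free, points up, in the last scene picture.

**Last checks:**
- **Centring:** b, c and d are within about 0.6 mm of the disc centres. Stone a is 2.3 mm off along the row. I left it because regrasping the smallest stone seemed riskier than the offset.
- **Missed view:** the final re-check did not pick up d. Its position comes from the check right after placing it (0.5 mm).

**What disagreed or failed:**
- **First grasp of a:** it closed on air above the stone and moved nothing.
- **Fingertip position:** the wrist depth image put the shut fingertips about 25 mm behind the reported TCP, where the text says 17 mm ahead of it. I used the measured value from then on.
- **Second grasp of a:** it went in slightly low, with 12 N at the wrist, and the stone hung about 3 mm lower than expected. That probably caused its offset. I gripped the others 1.5 mm higher, and they touched down close to the expected height.

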